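Set the label dispenser's dial and feed a label

TASK

Set the label dispenser: with a fingertip pushing the upright tab on its round dial sideways (never pinch the tab), turn the dial until its index line lines up with the one long line of the scale round it, then press the round feed button beside the dial all the way down and let it come back up. Leave the dial set there, and leave the things standing round about where they are.

Things in the scene. Friction and masses are not known exactly. Their poses are not given: they have to be found in the camera images.
- dispenser: Label dispenser, fixed: grey base plate 22 mm high, in its own frame x = -88 to 147, y = -91 to 91 mm, with a wing to y = -145 mm. Origin: on the desk, under the dial's vertical axis. Its +x points away from the robot (turned up to 0.3 rad either way); at its back (x = 81 to 139 mm) a white label roll lies along y, up to 84 mm above the desk.
- dial (a joint): Dial angle in the dispenser's frame (rad), growing anticlockwise from above: direction of the index line from the dispenser's +x. The dial, a steel disc 114 mm across, face 40 mm above the desk, turns either way more than a full turn without a stop; stiff (0.12 N m, 3 N at the tab), no spring, stays where left.
- index (a point): Outer end of the black index line on the dial, 58 mm from the dial's axis, 34 mm above the desk. The line is radial, 3.5 mm wide.
- target (a point): Inner end of the scale's one long line, 58 mm from the dial's axis, 28 mm above the desk. The scale is the pale metal collar, 168 mm across, round the dial: short black lines (6 mm long, 2 mm wide) every 15 degrees and one long one (22 mm long, 4 mm wide). It is fixed, but at another angle each time.
- tab (a point): Centre of the top of the upright tab on the dial, 66 mm above the desk, 42 mm from the dial's axis, straight across the axis from the index line. The tab stands 26 mm above the dial's face, is 26 mm long (along the radius, 29 to 55 mm from the axis) and 14 mm thick; its two upright faces, in two halves, are dial_c1 (pushed to turn anticlockwise) and dial_c2 (clockwise).
- feed (a joint): Travel of the feed button (m): 0 up, 0.006 fully down. It springs back; fully down takes 4 N.
- feed_top (a point): Centre of the top of the round grey feed button, 32 mm across, on a black housing on the base plate, at x = 10, y = -115 mm in the dispenser's frame (right of the dial), its top 42 mm above the desk. It is pressed straight down.
- cork: A wine cork, 24 mm thick and 45 mm long, lying loose on the desk left of the dispenser's front; to be left alone. Origin: centre of its underside.
- capsule: A black bottle capsule, 34 mm across, 60 mm high, left of the dispenser, standing loose on the desk; to be left alone. Origin: centre of its underside.
- stamp: A self inking stamp, 34 x 52 mm, 78 mm high, right of the dispenser, standing loose on the desk; to be left alone. Origin: centre of its underside.
- tape: A roll of brown packing tape, 102 mm across, 48 mm high, to the left, standing loose on the desk; to be left alone. Origin: centre of its underside.
- glass: A wine tasting glass, 63 mm across, 155 mm high, right of the dispenser, standing loose on the desk; to be left alone. Origin: centre of its underside.

How it is judged:
By the outcome, as a careful person would: the job done as asked, in the order asked, and still so for the second after the job is handed in, with the robot touching nothing.
It also fails if it takes over 51 s, if anything falls off the work surface, if the arm or the gripper's body presses on something with over 40 N, if the wrist force passes 120 N, or if a joint passes its speed limit or range.

ROBOT

A 6-joint arm with a two-finger parallel gripper is mounted at the origin on a cart in front of the work surface, level with it; the furniture and walls round the work are solid. World frame = base frame: x ahead of the robot, y to its left, z up, the work surface at z = 0. Lengths are in m, angles in rad, forces in N, time in s.
With the tool pointing down it reaches from about 0.325 to 0.75 m from the base axis. Payload 7.6 kg.
Tool frame: the origin (TCP) lies midway between the tips of the shut fingers; the grasp point (between the pads) lies 19 mm behind it; z points along the fingers, y is the line along which they close (so a half turn about z gives the same grasp; the last joint's range is limited). The gripper opens to 85 mm and grips with 20 to 120 N. Pads are 22 mm wide; open, the fingers measure 114 mm over their backs; the gripper's body (76 mm by 85 mm) begins 54 mm behind the grasp point. The pads swing forward as they close: fully open they stand 13 mm farther back than shut.
Start: joints at [1.045, 0.052, 1.401, -0, 1.689, -0.07], TCP at [0.231, 0.471, 0.231] pointing down, gripper open.
Joint ranges: [-2.9, 2.9], [-0.91, 2.17], [0.12, 2.37], [-1.06, 4.2], [0.26, 2.73], [-2.93, 2.93]. Speed limits (rad/s): [2.57, 2.57, 3.01, 3.14, 3.14, 3.14].

INTERFACE

Orientations are given as a rotation vector (axis times angle).
In Python, from bench import * gives the robot as it stands. Calls block until the motion is done:
- reach(position, orientation): joint-space move of the TCP to a pose.
- servo_line(position, rot=None, max_speed=0.15, max_force=None): straight line of the TCP; rot=None keeps the orientation; max_speed is the mean speed in m/s. With max_force (N) it stops when the force on the tool has changed by that much, and returns True; else False.
- goto_joints(angles): joint-space move.
- ungrasp() and close(): open the fingers fully, or close them until they stop; the grip force is fixed at half the most.
- wait(seconds).
- solve_ik(position, orientation): joint angles nearest the present ones, or None.
- sense(): the state.
- snapshot(name): name is "scene" or "top"; returns a dict with "color" (400x640x3 uint8, red, green, blue), "mtx" (3x3 intrinsics, pixels), "dist" ([k1, k2, p1, p2, k3] as OpenCV has them; the pictures are not rectified), "T" (4x4, takes a point from camera to world coordinates). Camera axes: x right, y down, z forward; pixel columns grow to the right and rows downward; lengths in m; the calibration is good to about 2 mm. A picture is of the moment at which its call begins. There is no depth.
A pose or a line that the arm cannot do raises IKError and nothing moves.
- sign_off(): hands the job in; it is judged then, once.
The state is a dict: "time_s": time; "joint_pos": joint angles; "dq": joint speeds; "tau": joint torques, N m; "tcp_pos": TCP position; "tcp_rot": TCP orientation; "force": force on the tool from outside, world axes, zero at the start; "torque": the same for the moment, N m; "opening": opening from 0.0 (shut) to 1.0 (fully open); "grasp_force": force on a finger pad.
Only numpy, scipy, OpenCV 4.12 (cv2) and the standard library are available. Lean on these libraries where they do the work, as an engineer would, in place of code of your own. Each camera call takes 0.05 s, during which the arm holds its last target. There are 200 camera calls.

## Working session

There is one attempt and no reset: what is moved stays moved. The work goes in short steps, each a Python script; the robot and the scene stay as the last script left them, time stands still between calls to the robot, and variables do not carry over. Pictures are saved under pics/ and viewed, at most 10 in all, crops included, and the job is handed in when it is done.

```bash
mkdir -p pics; ls; python3 - <<'E'
from bench import *
import cv2
for n in("top","scene"):
    s=snapshot(n); cv2.imwrite(f"pics/{n}0.png",s["color"][:,:,::-1]); print(n,s["mtx"].round(1).tolist(),s["dist"],s["T"].round(3).tolist())
print(sense()["tcp_rot"],sense()["time_s"])
E
```

```text
pics
top [[375.2, 0.0, 322.9], [0.0, 375.2, 201.3], [0.0, 0.0, 1.0]] [-0.08067985  0.          0.          0.          0.        ] [[-0.011, -0.998, 0.062, 0.51], [-1.0, 0.01, -0.016, -0.061], [0.015, -0.062, -0.998, 1.256], [0.0, 0.0, 0.0, 1.0]]
scene [[456.5, 0.0, 315.4], [0.0, 456.5, 199.1], [0.0, 0.0, 1.0]] [0.00196316 0.         0.         0.         0.        ] [[0.476, -0.424, 0.771, -0.59], [-0.879, -0.237, 0.413, -0.689], [0.008, -0.874, -0.486, 0.816], [0.0, 0.0, 0.0, 1.0]]
[-7.09652868e-01 -3.06000482e+00  2.07756415e-03] 0.1
```

View pics/top0.png

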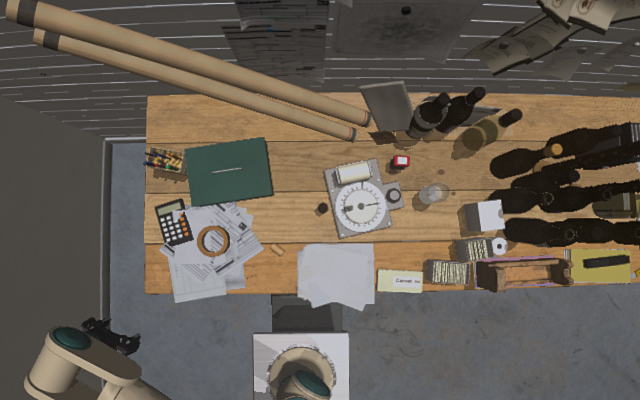

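View pics/scene0.png

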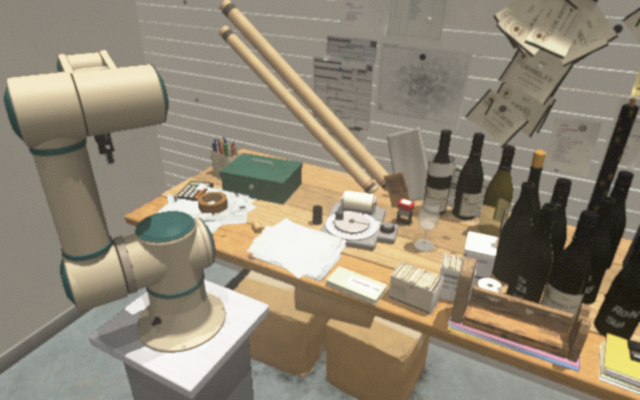

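The top view shows the dispenser with its dial centre near (361,206), the button near (393,196), stamp (401,161), glass (432,195), capsule (322,209) and cork (277,250). I'll enlarge both views.

```bash
python3 - <<'E'
import cv2,numpy as np
a=cv2.imread("pics/top0.png")[150:245,318:413]; b=cv2.imread("pics/scene0.png")[175:260,310:405]
a=cv2.resize(a,(400*1,400),interpolation=cv2.INTER_CUBIC) if 0 else cv2.resize(a,None,fx=6,fy=6,interpolation=cv2.INTER_CUBIC)
cv2.imwrite("pics/topc.png",a); cv2.imwrite("pics/scc.png",cv2.resize(b,None,fx=6,fy=6,interpolation=cv2.INTER_CUBIC))
E
```

```text
(no output)
```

View pics/topc.png

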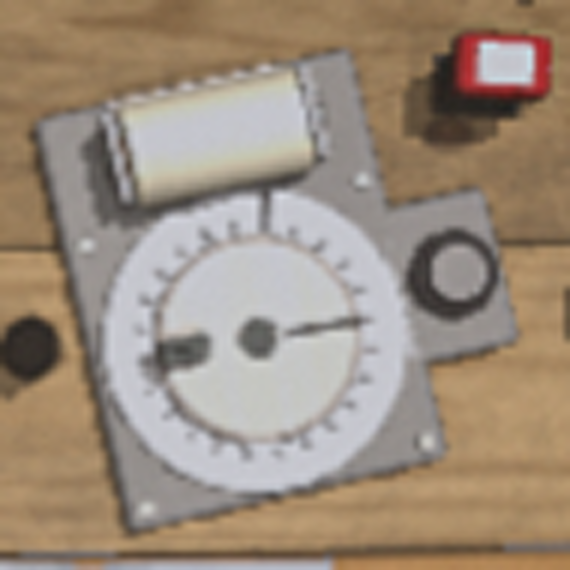

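View pics/scc.png

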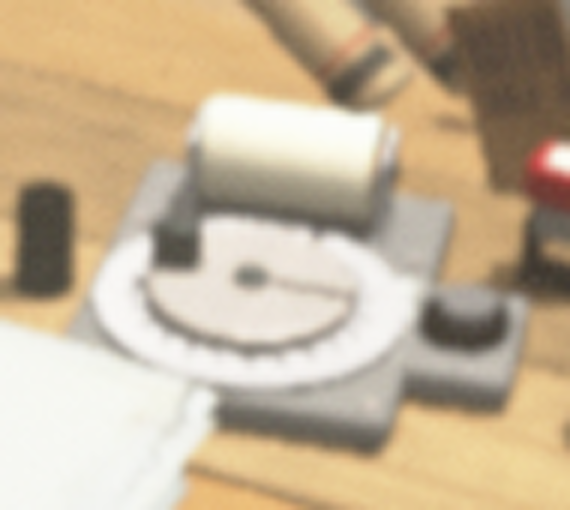

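```bash
cat > h.py <<'E'
from bench import *
import cv2, numpy as np
def shot(name="top",n=6):
    ss=[snapshot(name) for _ in range(n)]; s=ss[0]
    s["color"]=np.mean([q["color"].astype(float) for q in ss],0).astype(np.float32); return s
def ray(s,px,z):
    u=cv2.undistortPoints(np.float64(px).reshape(-1,1,2),s["mtx"],s["dist"])[:,0]
    T=s["T"]; d=np.c_[u,np.ones(len(u))]@T[:3,:3].T; o=T[:3,3]
    return o+d*((z-o[2])/d[:,2])[:,None]
def proj(s,P):
    R=s["T"][:3,:3].T; t=-R@s["T"][:3,3]
    return cv2.projectPoints(np.float64(P).reshape(-1,1,3),cv2.Rodrigues(R)[0],t,s["mtx"],s["dist"])[0][:,0]
def polar(s,c,z,rs,ths):
    g=s["color"].mean(2); R,A=np.meshgrid(rs,ths)
    P=np.stack([c[0]+R*np.cos(A),c[1]+R*np.sin(A),0*R+z],-1)
    m=proj(s,P).astype(np.float32).reshape(*R.shape,2)
    return cv2.remap(g,m[...,0],m[...,1],cv2.INTER_CUBIC)
TH=np.radians(np.arange(-180,180,.5))
def centre(s,c0,z=.028):
    # collar outer edge: steepest bright->dark radial step about the guess, then circle fit
    c=np.array(c0,float)
    for _ in range(4):
        rs=np.arange(.070,.098,.0005); p=cv2.GaussianBlur(polar(s,c,z,rs,TH),(5,9),0)
        g=np.gradient(p,axis=1); r=rs[np.argmin(g,1)]
        ok=(abs(r-np.median(r))<.004)
        A=np.c_[np.cos(TH),np.sin(TH),np.ones_like(TH)][ok]
        k=np.linalg.lstsq(A,r[ok],rcond=None)[0]; c+=k[:2]
    return c,k[2],ok.mean()
def line(s,c,z,r0,r1,around=None,w=25):
    p=polar(s,c,z,np.arange(r0,r1,.001),TH).mean(1)
    d=np.median(p)-p
    if around is not None: d=np.where(abs((TH-around+np.pi)%(2*np.pi)-np.pi)<np.radians(w),d,0)
    i=np.argmax(d); k=np.arange(i-12,i+13)%len(TH); ww=np.clip(d[k]-.25*d[i],0,None)
    return TH[i]+np.radians(.5)*np.sum(ww*np.arange(-12,13))/ww.sum(), d[i]
E
cat > m.py <<'E'
from h import *
s=shot(); cp=lambda x,y:(318+(x+.5)/6-.5,150+(y+.5)/6-.5)
c,r,f=centre(s,ray(s,cp(256,342),.028)[0,:2]); print("c",c,r,f)
print("target",np.degrees(line(s,c,.028,.066,.078,0)[0]),"index",np.degrees(line(s,c,.040,.022,.052,-1.4)[0]))
print("hub",ray(s,cp(258,338),.042),"tab",ray(s,cp(190,348),.066),"btn",ray(s,cp(457,272),.042))
print("glass base-ish",ray(s,[(426,199)],0),"stamp top",ray(s,[(401,160)],.078),"capsule",ray(s,[(322.5,208)],.06))
# base plate corners, roll
print("plate",ray(s,[cp(40,125),cp(345,52),cp(440,458),cp(135,530)],.022).round(3).tolist())
E
python3 m.py
```

```text
c [ 0.56877913 -0.20252562] 0.08292100629454977 0.9055555555555556
target -4.964571590526503 index -80.23202530828547
hub [[ 0.56885475 -0.20197263  0.042     ]] tab [[ 0.56277985 -0.16295301  0.066     ]] btn [[ 0.60362568 -0.31129318  0.042     ]]
glass base-ish [[ 0.59192769 -0.43008428  0.        ]] stamp top [[ 0.71242335 -0.33000833  0.078     ]] capsule [[ 0.56262502 -0.07797012  0.06      ]]
plate [[0.689, -0.086, 0.022], [0.728, -0.256, 0.022], [0.503, -0.304, 0.022], [0.465, -0.135, 0.022]]
```

```bash
cat >> h.py <<'E'
C=np.array([0.5688,-0.2023])
from scipy.spatial.transform import Rotation as Ro
SG=1
def pose(phi,off,z,r=.042,sg=None):
    sg=SG if sg is None else sg
    u=np.array([np.cos(phi),np.sin(phi)]); t=np.array([-u[1],u[0]])
    p=C+r*u-off*t
    x=np.r_[sg*t,0]; zz=np.array([0,0,-1.]); y=np.cross(zz,x)
    return np.r_[p,z], Ro.from_matrix(np.c_[x,y,zz]).as_rotvec()
E
python3 - <<'E'
from h import *
for sg in(1,-1):
    for d in (99.8,140,175,180): print(sg,d,np.round(solve_ik(*pose(np.radians(d),.02,.05,sg=sg)),2))
close()
E
```

```text
1 99.8 [-0.33  0.39  1.37  0.    1.37 -2.07]
1 140 [-0.35  0.32  1.47 -0.    1.35 -2.79]
1 175 [-0.39  0.28  1.52 -0.    1.34  2.84]
1 180 [-0.4   0.28  1.52  0.    1.34  2.74]
-1 99.8 [-0.33  0.39  1.37  0.    1.37  1.07]
-1 140 [-0.35  0.32  1.47 -0.    1.35  0.35]
-1 175 [-0.39  0.28  1.52 -0.    1.34 -0.3 ]
-1 180 [-0.4   0.28  1.52  0.    1.34 -0.4 ]
```

```bash
sed -i 's/^SG=1/SG=-1/' h.py; python3 - <<'E'
from h import *
a=np.radians(99.8)
reach(*pose(a,.034,.16)); servo_line(pose(a,.034,.048)[0],max_speed=.1)
print(sense()["time_s"],sense()["force"])
hit=servo_line(pose(a,.010,.048)[0],max_speed=.02,max_force=2)
s=sense(); t=np.array([-np.sin(a),np.cos(a)])
print(hit,s["time_s"],s["force"],"off",-(s["tcp_pos"][:2]-C)@t,s["tcp_pos"])
E
```

```text
5.0083 [ 0.45866869 -0.70217273  0.61002693]
True 5.8083 [ 1.02194383 -0.50927048  0.35223452] off 0.017792492636109783 [ 0.57915577 -0.1577206   0.04762205]
```

```bash
cat >> h.py <<'E'
def push(a0,a1,step=5,off=.0178):
    n=int(np.ceil((a1-a0)/step))
    for a in np.linspace(a0,a1,n+1)[1:]:
        p,r=pose(np.radians(a),off,.048); servo_line(p,r,max_speed=.05)
def look(idx):
    s=shot(); c,_,f=centre(s,C)
    print("t",sense()["time_s"],"c",c,f,"target",[np.degrees(line(s,c,.028,a,b,0)[0]).round(2) for a,b in((.064,.07),(.07,.078),(.064,.078))],
      "index",[np.degrees(line(s,c,.040,a,b,np.radians(idx),15)[0]).round(2) for a,b in((.022,.036),(.036,.052),(.022,.052))])
    return s
def save(s,n):
    cv2.imwrite(n,cv2.resize(s["color"][150:245,318:413,::-1],None,fx=6,fy=6,interpolation=cv2.INTER_CUBIC))
E
python3 - <<'E'
from h import *
push(99.8,168.8)
s=sense();print(s["time_s"],s["force"],s["tcp_pos"])
p,r=pose(np.radians(168.8),.030,.048); servo_line(p); servo_line(np.r_[p[:2],.12])
servo_line([.45,-.02,.2],max_speed=.25)
save(look(-11),"pics/a.png")
E
```

```text
9.3083 [ 1.43890221  1.55918461 -0.3285888 ] [ 0.53108965 -0.1766656   0.04805001]
t 11.3833 c [ 0.56879452 -0.20254287] 0.9027777777777778 target [np.float64(-4.9), np.float64(-4.98), np.float64(-4.94)] index [np.float64(-8.93), np.float64(-9.18), np.float64(-9.07)][ WARN:0@27.327] global loadsave.cpp:1063 imwrite_ Unsupported depth image for selected encoder is fallbacked to CV_8U.
```

View pics/a.png

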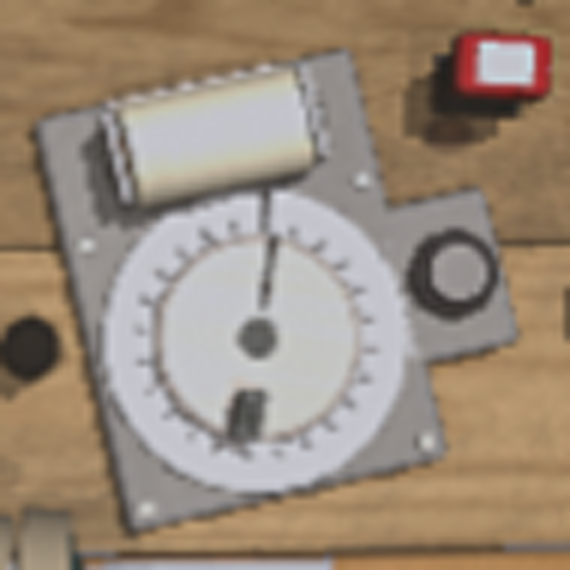

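The index line (270,240) now sits about 4° clockwise of the long line (265,210); nothing else moved. I'll re-approach and finish.

```bash
cat > fin.py <<'E'
from h import *
import sys
a0,a1=map(float,sys.argv[1:3])
p,r=pose(np.radians(a0),.030,.048)
reach(np.r_[p[:2],.12],r); servo_line(p); servo_line(pose(np.radians(a0),.0185,.048)[0],max_speed=.05)
push(a0,a1,1)
p,r=pose(np.radians(a1),.030,.048); servo_line(p); servo_line(np.r_[p[:2],.12])
servo_line([.45,-.02,.2],max_speed=.25)
s=look(-5)
g=s["color"].mean(2); c,_,_=centre(s,C)
# hub centroid at z=.042 and lateral position of index line / long line, per radius, in the same straight frame
h0=proj(s,np.r_[c,.042])[0]; yy,xx=np.mgrid[:400,:640]; m=np.clip(150-g,0,None)*(np.hypot(xx-h0[0],yy-h0[1])<4)
print("hub",ray(s,[((m*xx).sum()/m.sum(),(m*yy).sum()/m.sum())],.042)[0])
for z,R in((.04,(.025,.032,.039,.046,.052)),(.028,(.064,.068,.072,.076))):
    print([(r0,round(float(r0*1e3*line(s,c,z,r0-.003,r0+.003,np.radians(-5),12)[0]+r0*1e3*np.radians(5)),2)) for r0 in R])
E
python3 fin.py 167 172.6
```

```text
t 16.7417 c [ 0.56879401 -0.20253841] 0.9027777777777778 target [np.float64(-4.89), np.float64(-4.96), np.float64(-4.94)] index [np.float64(-4.71), np.float64(-5.42), np.float64(-5.23)]
hub [ 0.56903829 -0.20200703  0.042     ]
[(0.025, 0.41), (0.032, -0.2), (0.039, -0.37), (0.046, -0.31), (0.052, -0.41)]
[(0.064, 0.01), (0.068, 0.11), (0.072, 0.03), (0.076, 0.21)]
```

```bash
python3 fin.py 168 173.1
```

```text
t 22.1 c [ 0.56875858 -0.20253572] 0.9069444444444444 target [np.float64(-4.91), np.float64(-4.98), np.float64(-4.95)] index [np.float64(-4.75), np.float64(-5.36), np.float64(-5.18)]
hub [ 0.56904694 -0.20201847  0.042     ]
[(0.025, 0.38), (0.032, -0.19), (0.039, -0.31), (0.046, -0.23), (0.052, -0.62)]
[(0.064, 0.0), (0.068, 0.1), (0.072, 0.02), (0.076, 0.19)]
```

```bash
python3 fin.py 168.5 173.5
```

```text
t 27.2083 c [ 0.56875228 -0.20253135] 0.9027777777777778 target [np.float64(-4.92), np.float64(-4.98), np.float64(-4.95)] index [np.float64(-4.41), np.float64(-5.21), np.float64(-5.0)]
hub [ 0.56910435 -0.20201275  0.042     ]
[(0.025, 0.38), (0.032, 0.11), (0.039, -0.2), (0.046, -0.17), (0.052, -0.15)]
[(0.064, 0.02), (0.068, 0.09), (0.072, 0.01), (0.076, 0.18)]
```

```bash
python3 - <<'E'
from h import *
b=[.6033,-.3122]
servo_line(b+[.2],max_speed=.2); servo_line(b+[.055],max_speed=.1)
hit=servo_line(b+[.030],max_speed=.02,max_force=12); s=sense(); print(hit,s["tcp_pos"],s["force"],s["time_s"])
wait(.3); print(sense()["tcp_pos"],sense()["force"])
servo_line(b+[.06],max_speed=.04); servo_line(b+[.2],max_speed=.15); servo_line([.45,-.02,.2],max_speed=.25)
s=look(-5); save(s,"pics/end.png")
E
```

```text
True [ 0.60328669 -0.31217613  0.03606103] [-1.89190986  0.97242179  5.5788105 ] 31.5417
[ 0.60328676 -0.31218039  0.03606539] [-2.92150263  0.63864263  6.18309962]
t 35.4667 c [ 0.56877958 -0.20251352] 0.9069444444444444 target [np.float64(-4.94), np.float64(-4.99), np.float64(-4.97)] index [np.float64(-4.59), np.float64(-5.24), np.float64(-5.04)][ WARN:0@21.832] global loadsave.cpp:1063 imwrite_ Unsupported depth image for selected encoder is fallbacked to CV_8U.
```

View pics/end.png

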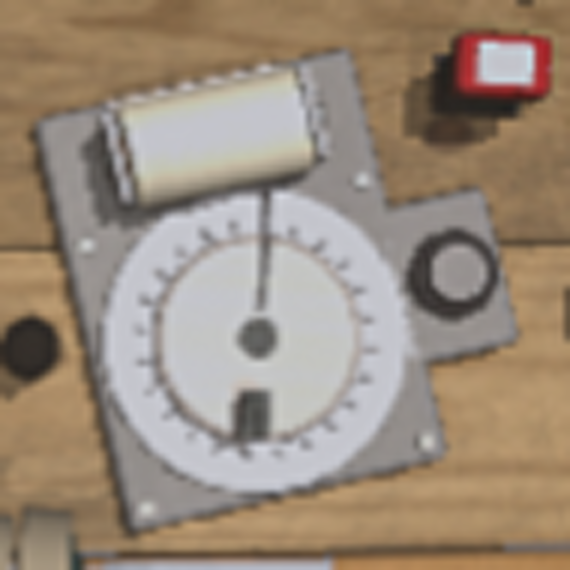

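The picture shows the index line (262,240–305) in line with the long line (265,190–235), with the button up and its neighbours in place. When I pressed the button, it met a hard stop at z = 36 mm.

```bash
python3 -c "
from bench import *
print(sign_off())"
```

```text
the job is handed in; nothing more can be done
None
```

The job is handed in at about 35 s: in the final picture the dial's index line is within about 0.3° of the long line, and the feed button was pressed to its stop and is back up; the capsule and stamp, the only loose items in that close-up, had not moved.

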